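Clamp a sensor housing in a quick-release vee fixture

ROBOT

A 6-joint arm with a two-finger parallel gripper is mounted at the origin on the work surface. World frame = base frame: x ahead of the robot, y to its left, z up, the work surface at z = 0. Lengths are in mm, angles in rad, forces in N, time in s.
With the tool pointing down it reaches from about 325 to 925 mm from the base axis. Payload 3.1 kg.
Tool frame: the origin (TCP) lies between the finger pads; the fingertips stand 25 mm ahead of it and the grasp point (between the pads) lies 6 mm ahead of it; z points along the fingers, y is the line along which they close (so a half turn about z gives the same grasp; the last joint's range is limited). The gripper opens to 85 mm and grips with 20 to 120 N. Pads are 22 mm wide; open, the fingers measure 114 mm over their backs; the gripper's body (76 mm by 85 mm) begins 54 mm behind the grasp point. The pads swing forward as they close: fully open they stand 13 mm farther back than shut.
Start: joints at [-1.299, 0.217, 1.613, -0, 1.311, -0.112], TCP at [234.051, -579.534, 256.3] pointing down, gripper open.
Joint ranges: [-2.75, 2.75], [-0.78, 2.1], [0.31, 2.55], [-1.13, 4.27], [0.13, 2.63], [-2.58, 2.58]. Speed limits (rad/s): [2.79, 2.79, 3.14, 3.14, 3.14, 3.14].

INTERFACE

Orientations are given as a rotation vector (axis times angle).
In Python, from rig import ctrl, capture, job gives the robot as it stands.
- The arm moves only by the tool move_arm, never from a script. Its argument "plan" is a list of rows, each a list of 7 numbers: the opening in per cent of the stroke, from 0 (shut) to 100 (fully open), then the shift along the tool's x, y, z in mm, then the turn, a rotation vector about the tool's x, y, z in degrees. In form: [[jaw, x, y, z, rx, ry, rz], ...]. A call has 1 to 10 rows; each row is the pose to reach, as a shift and turn from the pose commanded when the call began, along the tool's axes at that moment; what a row does not reach only later rows make up. A row lasts 1/8 s, in which the tool goes at most 62.5 mm and 10.7 degrees, less where a joint would pass 70% of its speed; a pose out of reach is approached as far as the arm can. A call with a gripper value outside its range is refused whole. The fingers move at their own pace and stop on an object; "squeeze" is the grip in N (left out, the last holds). Time passes only in rows, so rows that repeat a pose let the fingers close. It gives the time, the measured TCP pose, the force, the opening and the grip force at its end, in the units of the state.
- ctrl.observe(): the state, without advancing time (a new reading comes with each control period).
- capture(name): name is "scene" or "top" or "wrist"; returns a dict with "pixels" (400x640x3 uint8, blue, green, red), "depth" (400x640 float32, mm along the optical axis (not along the pixel's ray), 0 where there is no reading), "camera_matrix" (3x3 intrinsics, pixels), "pose" (4x4, takes a point from camera to world coordinates); the wrist camera has in their place "T_tool_cam" (4x4, takes a point from camera to tool coordinates, whose origin is the TCP and whose axes are the flange's). Camera axes: x right, y down, z forward; pixel columns grow to the right and rows downward; lengths in mm; the calibration is good to about 2 mm. A picture is of the moment at which its call begins: read the wrist's pose just before it.
- job.sign_off(): hands the job in; it is judged then, once.
The state is a dict: "clock": time; "joints": joint angles; "joint_velocities": joint speeds; "effort": joint torques, N m; "ee_pos": TCP position; "tool_rot": TCP orientation; "force": force on the tool from outside, world axes, zero at the start; "moment": the same for the moment, N m; "opening": finger opening in mm; "grip_force": force on a finger pad.
Only numpy, scipy, OpenCV 4.12 (cv2) and the standard library are available. Lean on these libraries where they do the work, as an engineer would, in place of code of your own. Each camera call takes 0.05 s, during which the arm holds its last target. There are 200 camera calls.

TASK

Get the metal sensor tube ready for soldering: flip the clamp's lever fully open, take the tube off its black rest, lay it gently in the shallow dip at the near side of the fixture's rails and let go, then roll it forward, under the clamp arm, into the vee and let it settle there, centred end to end. With the lever still open, screw the wing nut down (clockwise) until the clamp's rubber pad just touches the tube, then flip the lever fully closed so that the clamp holds the tube under spring tension. Leave the circuit board, the solder spool and the jar where they are.

Things in the scene. Friction and masses are not known exactly. Their poses are not given: they have to be found in the camera images.
- fixture: Clamping fixture, fixed to the bench: grey base plate (x -88 to +115 mm, y -95 to +70, 12 mm thick), two bare aluminium rails, a strap clamp at the far side. Origin on the bench below the vee's line, midway between the rails; x horizontal, from the dip over the vee to the clamp post (away from the robot), y along the vee (left seen from the robot), z up.
- dip (a point): Lowest line of the shallow parking dip, midway between the rails: fixture x = -54, z = 15.5 mm. A tube parked here has its axis 14 mm above this. The rails (y 25 to 59 mm and -25 to -59; a 50 mm gap between them, down to z = 12) slope up 4 degrees to both sides, to z = 17.6 mm at x = -84 and z = 18.7 mm at the ridge x = -8.
- vee (a point): Bottom of the vee, midway between the rails: fixture x = 0, z = 14 mm. Flanks rise 30 degrees, to the ridge at x = -8 (z 18.7) and to x = +24 (z 28). The seated tube's axis lies 16 mm above this. Pushed until its axis is past the ridge, the tube rolls in by itself. Over it the clamp arm, 26 mm wide, runs along x from x = -12 to +95 mm; its top is at most 76 mm, the pad stem 82 mm above the bench.
- tube: Bare aluminium sensor housing, a plain round tube 28 mm in diameter and 120 mm long, about 140 g, with a black pin connector in one end (either way round will do). Origin at its middle on the axis; its y is the axis (x and z turn as it rolls).
- rest: Fixed black plastic rest on which the tube lies at the start, 46 x 116 mm, 17 mm high; two vee saddles 14 mm wide at y = -45 and +45 mm carry the tube along the rest's y, its axis 24 mm above the bench; the middle is free for fingers down to 5 mm above the bench. Origin on the bench below the middle.
- lever (a joint): Cam lever's angle in rad: 0 = closed, lying level, pointing to the fixture's -y; 1.6 = fully open, straight up. It swings about an axis along the fixture's x and stays where it is left (about 0.11 N m of friction). Opening it raises the clamp arm (with nut and pad) by 5.6 mm in all, 3.5 mm per rad.
- lever_hinge (a point): Point on the lever's pivot axis, 36 mm above the bench (fixture x = 80, y = -60 mm), in the middle of the lever's width.
- lever_grip (a point): Point where to pinch the lever, 75 mm from the pivot on the bar's centre line; the dark steel bar is 12 mm wide (along the fixture's x), 10 mm deep and ends 92 mm from the pivot.
- nut (a joint): Angle of the wing nut in rad, growing clockwise seen from above (tightening); the clamp arm with pad and nut comes down 4 mm per rad (a steep quick thread). 0 is the loosest; it stops at 3.4. It turns stiffly (about 0.12 N m) and stays where it is left.
- nut_grip (a point): Point on the wing nut's vertical axis at the height to grip it, 25 mm above the clamp arm's top and 9 mm below the wing's top (fixture x = 80, y = 0). The steel wing is an upright bar 44 mm long, 12 mm thick, 30 mm tall, on a 4 mm collar; this point's x axis runs along its length, so it is pinched across its y.
- pad_face (a point): Centre of the underside of the round rubber pad (22 mm across) that hangs under the near end of the clamp arm, over the vee. It touches the seated tube when it is 44 mm above the bench; with the lever open and the nut at 0 it hangs 50.5 mm high. Passing the ridge the tube's top reaches 47 mm.
- plunger (a joint): How far the pad is pushed in against its spring, in m: 0 = free, 0.0085 = bottomed. The spring gives 2.5 N per mm. If the pad just touches the tube with the lever open, closing the lever pushes it in by about 5.6 mm, the proper tension.
- circuit_board: Bystander: green circuit board 100 x 75 mm, beyond the fixture. Origin at the centre of its underside.
- solder_spool: Bystander: grey solder spool 54 mm across, 42 mm tall, standing to the right. Origin at the centre of its underside.
- flux_jar: Bystander: small jar 44 mm across, 50 mm tall, to the far left. Origin at the centre of its underside.

How it is judged:
By the outcome, as a careful person would: the job done as asked, in the order asked, and still so for the second after the job is handed in, with the robot touching nothing.
It also fails if it takes over 72 s, if anything falls off the work surface, if the arm or the gripper's body presses on something with over 40 N, if the wrist force passes 120 N, or if a joint passes its speed limit or range.

## Working session

There is one attempt and no reset: what is moved stays moved. The work goes in short steps, Python scripts to look and compute and a tool call to move; the robot and the scene stay as the last step left them, time stands still between calls to the robot, and variables do not carry over. Pictures are saved under pics/ and viewed, at most 10 in all, crops included, and the job is handed in when it is done.

Besides the shell and the picture viewer there is one more tool, called after "Call:" as name([rows], argument=value, ...), one row to a line, values as JSON. move_arm: Moves the arm, as the interface text tells. Its arguments: {"type":"object","properties":{"plan":{"type":"array"},"squeeze":{"type":"number"}},"required":["plan"]}

```bash
ls; mkdir -p pics; cat > h.py <<'E'
import numpy as np,cv2
from scipy.spatial.transform import Rotation as R
from rig import ctrl,capture,job
def T():
    s=ctrl.observe();M=np.eye(4);M[:3,:3]=R.from_rotvec(s['tool_rot']).as_matrix();M[:3,3]=s['ee_pos'];return M
def grab(n):
    t=T();c=capture(n);c['P']=c['pose'] if n!='wrist' else t@c['T_tool_cam'];return c
def cloud(c):
    d=c['depth'];K=c['camera_matrix'];v,u=np.indices(d.shape)
    p=np.stack([(u-K[0,2])/K[0,0]*d,(v-K[1,2])/K[1,1]*d,d],-1)
    w=p@c['P'][:3,:3].T+c['P'][:3,3];w[d==0]=np.nan;return w
def ray(c,u,v,z):
    K=c['camera_matrix'];r=c['P'][:3,:3]@np.array([(u-K[0,2])/K[0,0],(v-K[1,2])/K[1,1],1]);o=c['P'][:3,3]
    return o+r*(z-o[2])/r[2]
def totool(p): return np.linalg.inv(T())@np.append(p,1)
E
python3 - <<'E'
from h import *
print(ctrl.observe())
for n in('top','scene'):
    c=grab(n);cv2.imwrite(f'pics/{n}0.png',c['pixels']);np.savez(f'{n}0.npz',**c)
    print(n,c['P'].round(2).tolist(),c['camera_matrix'].tolist())
E
```

```text
pics
{'clock': 0.0, 'joints': array([-1.29918085e+00,  2.17754933e-01,  1.61490808e+00,  2.57359073e-05,
        1.31130043e+00, -1.12177615e-01]), 'joint_velocities': array([ 0.0006397 ,  0.00037454, -0.00230006, -0.00196689,  0.00092004,
        0.0004695 ]), 'effort': array([-1.15564126e-03, -3.96841478e+01, -3.03851473e+01, -2.87115954e-04,
        9.73878836e-03,  4.68601158e-06]), 'ee_pos': array([ 233.86439493, -578.79464821,  254.98132448]), 'tool_rot': array([-3.08160664e+00, -5.98706274e-01,  2.57431426e-04]), 'force': array([-0.2653597 , -0.02206926, -0.01128525]), 'moment': array([-0.03610612, -0.01205133,  0.02884526]), 'grip_force': 0.0, 'opening': 85.21033844842361}
top [[-0.02, -0.99, 0.13, 480.63], [-1.0, 0.03, 0.01, -38.35], [-0.02, -0.13, -0.99, 1141.26], [0.0, 0.0, 0.0, 1.0]] [[409.94359938632743, 0.0, 311.41341061361294], [0.0, 409.94359938632743, 204.2132574087267], [0.0, 0.0, 1.0]]
scene [[-0.73, 0.59, -0.36, 1033.45], [0.69, 0.61, -0.4, 453.46], [-0.01, -0.54, -0.84, 1099.32], [0.0, 0.0, 0.0, 1.0]] [[500.9635319068828, 0.0, 326.9525764355678], [0.0, 500.9635319068828, 200.94716777271628], [0.0, 0.0, 1.0]]
```

View pics/top0.png

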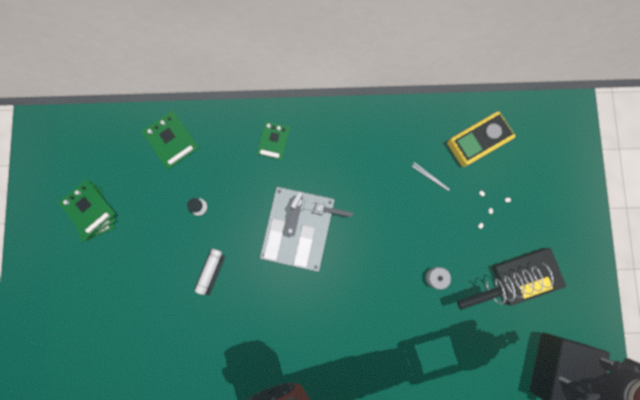

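View pics/scene0.png

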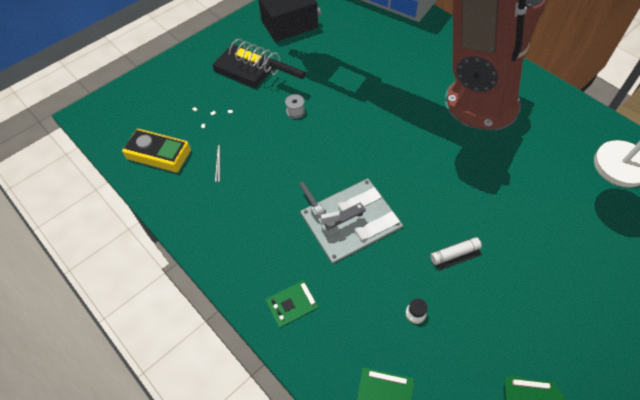

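The top view shows the fixture centred near (298,229) with the lever closed pointing right (350,214). The tube is on its rest at (209,271), the spool at (438,278), the jar at (197,207) and the board at (273,140).

```bash
python3 - <<'E'
from h import *
c=dict(np.load('top0.npz'));w=cloud(c);u0,v0=np.meshgrid(np.arange(640),np.arange(400))
hsv=cv2.cvtColor(c['pixels'],cv2.COLOR_BGR2HSV)
m=((hsv[...,1]<110)&(hsv[...,2]>60)&(u0>255)&(u0<340)&(v0>182)&(v0<275)).astype(np.uint8)
m=cv2.morphologyEx(m,cv2.MORPH_OPEN,np.ones((9,9)))
cn=max(cv2.findContours(m,0,1)[0],key=cv2.contourArea)
pts=np.array([ray(c,u,v,12)[:2] for u,v in cn[:,0]],np.float32)
r=cv2.minAreaRect(pts);print('plate rect',r);print(cv2.boxPoints(r))
z=w[...,2]
print('bench z',np.nanmedian(z[300:330,330:380]), 'plate', np.nanmedian(z[250:262,272:280]))
# tube
mt=((hsv[...,1]<110)&(hsv[...,2]>90)&(u0>190)&(u0<226)&(v0>240)&(v0<300)).astype(np.uint8)
cn=max(cv2.findContours(mt,0,1)[0],key=cv2.contourArea)
pts=np.array([ray(c,u,v,27)[:2] for u,v in cn[:,0]],np.float32)
r=cv2.minAreaRect(pts);print('tube',r);print(cv2.boxPoints(r))
print('tube top z',np.nanmax(z[250:290,200:218]))
E
```

```text
plate rect ((562.4044189453125, 18.738616943359375), (175.49234008789062, 211.2335662841797), 76.00984191894531)
[[438.70743  -40.871353]
 [643.67523  -91.93817 ]
 [686.10144   78.34859 ]
 [481.1336   129.4154  ]]
bench z -0.32723201749149666 plate 14.873386508843623
tube ((451.97882080078125, 262.1900634765625), (39.550132751464844, 129.92095947265625), 65.08787536621094)
[[384.7328  271.61813]
 [502.56525 216.89182]
 [519.22485 252.762  ]
 [401.3924  307.4883 ]]
tube top z 42.13103922946152
```

```bash
cat >> h.py <<'E'
YAW=-14.0;ORG=np.array([552.,34.,0])
def fx(p):
    a=np.radians(YAW);c,s=np.cos(a),np.sin(a);return ORG+np.array([c*p[0]-s*p[1],s*p[0]+c*p[1],p[2]])
def go(pos,yawy,tilt=0):
    """needed shift/turn for TCP at pos, tool z down, tool y axis at world yaw yawy deg (both halves)"""
    t=T();s=ctrl.observe();out=[]
    for k in(0,180):
        a=np.radians(yawy+k);y=np.array([np.cos(a),np.sin(a),0]);z=np.array([0,0,-1.]);x=np.cross(y,z)
        M=np.stack([x,y,z],1);D=t[:3,:3].T@M
        rv=np.degrees(R.from_matrix(D).as_rotvec());d=t[:3,:3].T@(np.array(pos)-t[:3,3])
        j1=np.arctan2(pos[1],pos[0]);y0=np.arctan2(t[1,1],t[0,1])
        # tool yaw = j1 - j6 + const
        j6=s['joints'][5]+(j1-s['joints'][0])-(((a-y0)+np.pi)%(2*np.pi)-np.pi)
        print('yaw',yawy+k,'shift',d.round(1),'turn',rv.round(1),'j6~',round(j6,2))
E
python3 - <<'E'
from h import *
t=T();print(t.round(3).tolist());c=grab('wrist');print(c['T_tool_cam'].round(3).tolist(),c['camera_matrix'][0])
print('lever grip',fx([80,-135,36]),'dip',fx([-54,0,0]),'nut',fx([80,0,0]))
go([530,-30,330],-14)
E
```

```text
[[0.927, 0.374, -0.001, 233.882], [0.374, -0.927, 0.002, -578.863], [0.0, -0.002, -1.0, 255.099], [0.0, 0.0, 0.0, 1.0]]
[[0.001, -0.952, -0.307, 79.608], [1.0, 0.001, 0.0, 0.927], [0.0, -0.307, 0.952, -116.852], [0.0, 0.0, 0.0, 1.0]] [290.52375098   0.         318.41519631]
lever grip [ 596.9642022 -116.3436747   36.       ] dip [499.60403078  47.06378236   0.        ] nut [629.6236581   14.64624835   0.        ]
yaw -14 shift [ 480.1 -398.3  -73.9] turn [ -0.1  -0.1 -54. ] j6~ 0.19
yaw 166 shift [ 480.1 -398.3  -73.9] turn [-1.00e-01  1.00e-01  1.26e+02] j6~ 3.33
```

Call:
move_arm([
  [100, 480, -398, -74, 0, 0, -54],
  [100, 480, -398, -74, 0, 0, -54],
  [100, 480, -398, -74, 0, 0, -54],
  [100, 480, -398, -74, 0, 0, -54],
  [100, 480, -398, -74, 0, 0, -54],
  [100, 480, -398, -74, 0, 0, -54],
  [100, 480, -398, -74, 0, 0, -54],
  [100, 480, -398, -74, 0, 0, -54],
  [100, 480, -398, -74, 0, 0, -54],
  [100, 480, -398, -74, 0, 0, -54],
], squeeze=30)

```text
clock: 1.4
ee_pos: [529.2, -31.3, 330.1]
tool_rot: [2.475, 1.934, -0.0]
force: [1.4, -2.0, -0.1]
opening: 85.3
grip_force: 0.0
```

```bash
python3 - <<'E'
from h import *
go([530,-30,330],-14)
E
```

```text
yaw -14 shift [1.5 0.4 0.1] turn [ 0.  0. -0.] j6~ 0.19
yaw 166 shift [1.5 0.4 0.1] turn [  0.  -0. 180.] j6~ 3.33
```

```bash
python3 - <<'E'
from h import *
c=grab('wrist');np.savez('w1.npz',**c)
im=c['pixels'].copy()
K=c['camera_matrix'];Pi=np.linalg.inv(c['P'])
def pj(p):
    q=Pi@np.append(p,1);return (int(K[0,0]*q[0]/q[2]+K[0,2]),int(K[1,1]*q[1]/q[2]+K[1,2]))
for p in([0,0,14],[-54,0,15.5],[80,-60,36],[80,-135,41],[-88,-95,12],[115,-95,12],[115,70,12],[-88,70,12],[-84,25,17.6],[-84,-25,17.6],[-84,59,17.6],[-84,-59,17.6]):cv2.circle(im,pj(fx(p)),2,(0,0,255),-1)
cv2.imwrite('pics/w1.png',im)
E
```

```text
(no output)
```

View pics/w1.png

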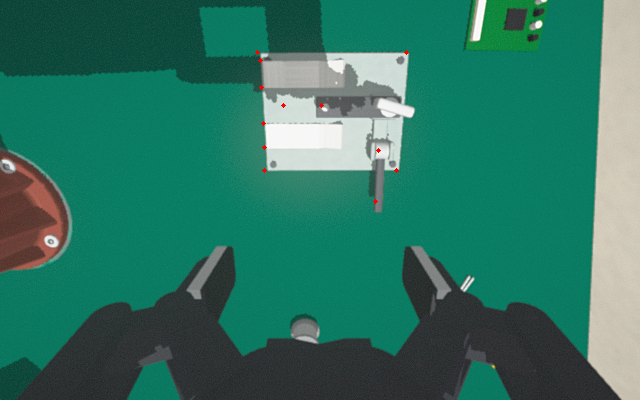

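The wrist view shows the plate at (260–408, 52–170), with my projected marks within about 3 px. The lever bar runs from (380,150) to (379,212). The wing nut spans about (378,102) to (413,113), roughly 17° from fixture x. Next I'll refine these numerically.

```bash
python3 - <<'E'
from h import *
c=dict(np.load('w1.npz'));w=cloud(c);hsv=cv2.cvtColor(c['pixels'],cv2.COLOR_BGR2HSV)
u0,v0=np.meshgrid(np.arange(640),np.arange(400))
roi=(u0>240)&(u0<425)&(v0>40)&(v0<225)
m=((hsv[...,1]<90)&roi).astype(np.uint8)
# edges: plate near edge (left), right edge below lever, far rows
a=np.radians(YAW);Rf=np.array([[np.cos(a),-np.sin(a)],[np.sin(a),np.cos(a)]])
def f(p): return Rf.T@(np.asarray(p)[:2]-ORG[:2])
def pl(u,v,z=12): return f(ray(c,u,v,z))
L=np.array([pl(np.argmax(m[r]>0)-.5,r) for r in range(62,165,3)])
Rr=np.array([pl(639.5-np.argmax(m[r][::-1]>0),r) for r in list(range(62,92,3))+list(range(122,165,3))])
B=np.array([pl(u,399.5-np.argmax(m[:,u][::-1]>0)) for u in range(270,365,3)])
Tt=np.array([pl(u,np.argmax(m[:,u]>0)-.5) for u in list(range(330,400,3))])
for n,q,i in(('near x -88',L,0),('far x 115',Rr,0),('y -95',B,1),('y 70',Tt,1)):
    k=np.polyfit(q[:,1-i],q[:,i],1);print(n,np.median(q[:,i]).round(1),'slope deg',np.degrees(np.arctan(k[0])).round(2))
g=(u0>365)&(u0<395)&(v0>178)&(v0<216)&(hsv[...,2]<110)&(hsv[...,1]<90)
q=np.array([pl(u,v,41) for v,u in np.argwhere(g)]);print('lever',q.mean(0),q.min(0),q.max(0),np.nanmedian(w[g][:,2]))
n=(u0>372)&(u0<418)&(v0>92)&(v0<122)&(hsv[...,2]>150)&(hsv[...,1]<60)&(w[...,2]>70)
P=w[n];print('nut z',np.nanpercentile(P[:,2],[5,50,90,98]))
P=P[P[:,2]>np.nanpercentile(P[:,2],90)-5]
q=np.array([f(p) for p in P],np.float32);print('nut rect',cv2.minAreaRect(q))
arm=(u0>325)&(u0<365)&(v0>98)&(v0<114)
print('arm top z',np.nanpercentile(w[arm][:,2],[10,50,75,90]))
print('pl z',np.nanmedian(w[155:165,285:350,2]))
E
```

```text
near x -88 -85.0 slope deg -0.2
far x 115 118.7 slope deg -0.25
y -95 -95.3 slope deg 0.04
y 70 70.8 slope deg 0.05
lever [  77.84192281 -123.04897942] [  76.16703727 -148.94137928] [  79.40836201 -100.88365758] 40.43308705887429
nut z [ 72.12345938 101.62756806 102.89453165 103.57309308]
nut rect ((83.48799133300781, 0.04864788055419922), (12.035102844238281, 43.93023681640625), 74.40489959716797)
arm top z [67.36771882 68.35330872 68.84120509 69.40585018]
pl z 11.29985244080504
```

```bash
sed -i 's/^YAW=.*/YAW=-14.0;ORG=np.array([555.3,33.2,0])/' h.py
python3 - <<'E'
from h import *
go(fx([80,-135,120]),-14);go(fx([80,-135,41]),-14)
print('tube at dip TCP',fx([-54,0,0]), fx([80,0,0]))
E
```

```text
yaw -14 shift [-75.6  87.3 211. ] turn [ 0.2 -0.5  0.3] j6~ 0.05
yaw 166 shift [-75.6  87.3 211. ] turn [   0.7    0.3 -179.7] j6~ -3.09
yaw -14 shift [-76.2  87.  290. ] turn [ 0.2 -0.5  0.3] j6~ 0.05
yaw 166 shift [-76.2  87.  290. ] turn [   0.7    0.3 -179.7] j6~ -3.09
tube at dip TCP [502.90403078  46.26378236   0.        ] [632.9236581   13.84624835   0.        ]
```

Call:
move_arm([
  [50, -76, 87, 180, 0, 0, 0],
  [50, -76, 87, 200, 0, 0, 0],
  [50, -76, 87, 200, 0, 0, 0],
  [50, -76, 87, 240, 0, 0, 0],
  [50, -76, 87, 290, 0, 0, 0],
  [50, -76, 87, 290, 0, 0, 0],
  [50, -76, 87, 290, 0, 0, 0],
  [10, -76, 87, 290, 0, 0, 0],
  [10, -76, 87, 290, 0, 0, 0],
  [10, -76, 87, 290, 0, 0, 0],
], squeeze=20)

```text
clock: 2.7
ee_pos: [596.3, -128.5, 42.4]
tool_rot: [2.473, 1.932, 0.004]
force: [-0.2, -0.3, 2.2]
opening: 11.5
grip_force: 24.7
```

```bash
python3 - <<'E'
from h import *
for i in range(3): s=ctrl.observe();print(s['clock'],s['ee_pos'],s['joints'].round(4))
c=dict(np.load('w1.npz'));print((c['P']@np.linalg.inv(c['T_tool_cam'])).round(3).tolist())
print(T().round(3).tolist());go(fx([80,-135,41]),-14)
E
```

```text
2.7 [ 596.30409225 -128.53680683   42.36190956] [-0.3273  0.4431  1.7697 -0.      0.9244 -0.0829]
2.7 [ 596.30409225 -128.53680683   42.36190956] [-0.3273  0.4431  1.7697 -0.      0.9244 -0.0829]
2.7 [ 596.30409225 -128.53680683   42.36190956] [-0.3273  0.4431  1.7697 -0.      0.9244 -0.0829]
[[0.242, 0.97, 0.0, 529.217], [0.97, -0.242, -0.0, -31.331], [-0.0, 0.0, -1.0, 330.077], [0.0, 0.0, 0.0, 1.0]]
[[0.242, 0.97, 0.004, 596.304], [0.97, -0.242, -0.001, -128.537], [-0.0, 0.004, -1.0, 42.362], [0.0, 0.0, 0.0, 1.0]]
yaw -14 shift [12.   1.1  1.4] turn [ 0.2  0.  -0. ] j6~ 0.05
yaw 166 shift [12.   1.1  1.4] turn [  0.   -0.4 180. ] j6~ 3.19
```

Call:
move_arm([
  [40, 0, 0, 0, 0, 0, 0],
  [40, 11, 1, 1, 0, 0, 0],
  [40, 11, 1, 1, 0, 0, 0],
  [40, 11, 1, 1, 0, 0, 0],
  [10, 11, 1, 1, 0, 0, 0],
  [10, 11, 1, 1, 0, 0, 0],
  [10, 11, 1, 1, 0, 0, 0],
])

```text
clock: 3.58
ee_pos: [598.9, -117.8, 39.0]
tool_rot: [2.475, 1.933, 0.001]
force: [2.4, -2.0, -1.5]
opening: 11.5
grip_force: 25.1
```

Call:
move_arm([
  [10, 1, 0, -12, 0, 0, 0],
  [10, 4, 0, -24, 0, 0, 0],
  [10, 9, 0, -35, 0, 0, 0],
  [10, 15, 0, -45, 0, 0, 0],
  [10, 23, 0, -54, 0, 0, 0],
  [10, 32, 0, -62, 0, 0, 0],
  [10, 43, 0, -68, 0, 0, 0],
  [10, 54, 0, -73, 0, 0, 0],
  [10, 66, 0, -75, 0, 0, 0],
  [10, 78, 0, -76, 0, 0, 0],
])

```text
clock: 4.82
ee_pos: [617.2, -43.3, 116.6]
tool_rot: [2.473, 1.933, -0.004]
force: [2.5, -6.2, -1.0]
opening: 11.9
grip_force: 26.4
```

Call:
move_arm([
  [10, 4, 0, 0, 0, 0, 0],
  [10, 5, 0, 0, 0, 0, 0],
  [10, 5, 0, 0, 0, 0, 0],
])

```text
clock: 5.2
ee_pos: [618.5, -38.1, 116.5]
tool_rot: [2.474, 1.934, -0.002]
force: [0.0, -4.3, 2.7]
opening: 11.6
grip_force: 27.1
```

```bash
python3 - <<'E'
from h import *
go([452,262,200],65);print(T()[:3,3])
E
```

```text
yaw 65 shift [ 250.9 -234.   -84.2] turn [ -0.1   0.1 -79. ] j6~ -0.61
yaw 245 shift [ 250.9 -234.   -84.2] turn [1.00e-01 1.00e-01 1.01e+02] j6~ 2.53
[618.5353156  -38.14495477 116.46095774]
```

Call:
move_arm([
  [40, 0, 0, 0, 0, 0, 0],
  [40, 0, 0, -10, 0, 0, 0],
  [60, 0, 0, -65, 0, 0, 0],
  [80, 0, 0, -110, 0, 0, 0],
  [80, 251, -234, -110, 0, 0, -79],
  [80, 251, -234, -110, 0, 0, -79],
  [80, 251, -234, -100, 0, 0, -79],
  [80, 251, -234, -84, 0, 0, -79],
  [80, 251, -234, -84, 0, 0, -79],
  [80, 251, -234, -84, 0, 0, -79],
])

```text
clock: 6.45
ee_pos: [449.3, 265.6, 198.8]
tool_rot: [-1.049, -2.959, -0.0]
force: [0.7, -0.4, -0.4]
opening: 68.2
grip_force: 0.0
```

Call:
move_arm([
  [80, 0, 0, 0, 0, 0, 0],
  [80, 0, 0, 0, 0, 0, 0],
  [80, 0, 0, 0, 0, 0, 0],
  [80, 0, 0, 0, 0, 0, 0],
])

```text
clock: 6.95
ee_pos: [452.9, 262.2, 199.2]
tool_rot: [1.066, 2.955, 0.0]
force: [-0.3, -0.3, 0.5]
opening: 68.1
grip_force: 0.0
```

```bash
python3 - <<'E'
from h import *
t=T();c=grab('wrist');np.savez('w2.npz',**c);cv2.imwrite('pics/w2.png',c['pixels']);print(t[:3,3],np.linalg.norm(T()-t))
E
```

```text
[452.89609582 262.17796328 199.21627611] 0.16485552789576602
```

View pics/w2.png

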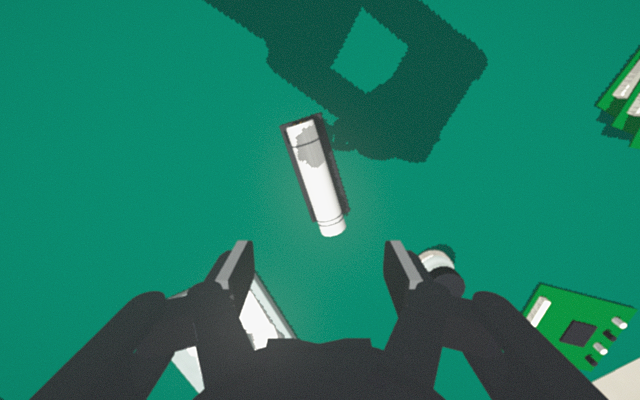

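The tube runs from (303,120) to (332,236), about 14° off the tool's x axis, on its black rest. The jar is at (440,262), outside the fingers.

```bash
python3 - <<'E'
from h import *
c=dict(np.load('w2.npz'));w=cloud(c);u0,v0=np.meshgrid(np.arange(640),np.arange(400))
hsv=cv2.cvtColor(c['pixels'],cv2.COLOR_BGR2HSV)
m=((hsv[...,1]<80)&(hsv[...,2]>100)&(u0>275)&(u0<352)&(v0>108)&(v0<242)).astype(np.uint8)
cn=max(cv2.findContours(m,0,1)[0],key=cv2.contourArea)
pts=np.array([ray(c,u,v,26)[:2] for u,v in cn[:,0]],np.float32)
r=cv2.minAreaRect(pts);b=cv2.boxPoints(r);print(r)
e=[b[1]-b[0],b[2]-b[1]];l=max(e,key=np.linalg.norm);ang=np.degrees(np.arctan2(l[1],l[0]));print('axis yaw',ang)
P=w[(m>0)&(w[...,2]>34)];print('n',len(P),'z',np.nanpercentile(P[:,2],[50,95]),'top centroid',P.mean(0))
q=cv2.fitLine(P[:,:2].astype(np.float32),2,0,.01,.01).ravel();print('line',np.degrees(np.arctan2(q[1],q[0])),q)
d=q[:2];s=(P[:,:2]-q[2:])@d;print('ends mid',q[2:]+d*(np.percentile(s,.5)+np.percentile(s,99.5))/2,np.percentile(s,[.5,99.5]))
E
```

```text
((456.7960510253906, 258.5171813964844), (31.943342208862305, 126.82200622558594), 66.79125213623047)
axis yaw -23.20875
n 1947 z [36.18968251 37.67079626] top centroid [451.10909671 261.58413195  36.09546347]
line -22.335657 [ 9.2497337e-01 -3.8003185e-01  4.5110910e+02  2.6158414e+02]
ends mid [454.4570283  260.20861707] [-55.55781161  62.79678317]
```

```bash
python3 - <<'E'
from h import *
go([455,260.3,36],67.5)
E
```

```text
yaw 67.5 shift [-2.900e+00 -1.000e-01  1.631e+02] turn [  0.    0.  -17.2] j6~ -0.66
yaw 247.5 shift [-2.900e+00 -1.000e-01  1.631e+02] turn [  0.   -0.  162.8] j6~ 2.48
```

Call:
move_arm([
  [75, -3, 0, 50, 0, 0, -9],
  [75, -3, 0, 100, 0, 0, -17],
  [75, -3, 0, 130, 0, 0, -17],
  [75, -3, 0, 150, 0, 0, -17],
  [75, -3, 0, 163, 0, 0, -17],
  [75, -3, 0, 163, 0, 0, -17],
  [75, -3, 0, 163, 0, 0, -17],
  [25, -3, 0, 163, 0, 0, -17],
  [25, -3, 0, 163, 0, 0, -17],
  [25, -3, 0, 163, 0, 0, -17],
], squeeze=40)

```text
clock: 8.25
ee_pos: [454.5, 259.9, 37.0]
tool_rot: [-0.612, -3.081, 0.005]
force: [-2.1, -4.9, 7.1]
opening: 26.5
grip_force: 39.0
```

Call:
move_arm([
  [25, 0, 0, 0, 0, 0, 0],
  [25, 0, 0, 0, 0, 0, 0],
  [25, 0, 0, -5, 0, 0, 0],
  [25, 0, 0, -30, 0, 0, 0],
  [25, 0, 0, -80, 0, 0, 0],
  [25, 0, 0, -130, 0, 0, 0],
  [25, 0, 0, -130, 0, 0, 0],
  [25, 0, 0, -130, 0, 0, 0],
  [25, 0, 0, -130, 0, 0, 0],
])

```text
clock: 9.38
ee_pos: [452.8, 260.5, 163.6]
tool_rot: [-0.614, -3.077, 0.004]
force: [0.3, 0.2, -2.0]
opening: 26.8
grip_force: 39.7
```

```bash
python3 - <<'E'
from h import *
go(fx([-54,0,130]),-14)
E
```

```text
yaw -14 shift [-128.6 -178.5   33.7] turn [-0.3 -0.  81.4] j6~ 0.34
yaw 166 shift [-128.6 -178.5   33.7] turn [  0.   -0.3 -98.6] j6~ -2.81
```

Call:
move_arm([
  [25, -30, -40, 0, 0, 0, 10],
  [25, -60, -85, 0, 0, 0, 20],
  [25, -90, -130, 0, 0, 0, 30],
  [25, -115, -165, 0, 0, 0, 40],
  [25, -128, -178, 0, 0, 0, 50],
  [25, -128, -178, 10, 0, 0, 60],
  [25, -128, -178, 20, 0, 0, 70],
  [25, -128, -178, 30, 0, 0, 80],
  [25, -128, -178, 33, 0, 0, 81.4],
  [25, -128, -178, 33, 0, 0, 81.4],
])

```text
clock: 10.62
ee_pos: [503.6, 47.7, 131.8]
tool_rot: [-2.471, -1.937, 0.003]
force: [0.2, -0.1, -1.6]
opening: 26.9
grip_force: 39.8
```

Call:
move_arm([
  [25, 0, 0, 0, 0, 0, 0],
  [25, 0, 0, 0, 0, 0, 0],
  [25, 0, 0, 0, 0, 0, 0],
  [25, 0, 0, 0, 0, 0, 0],
])

```text
clock: 11.12
ee_pos: [504.6, 47.6, 133.2]
tool_rot: [2.474, 1.935, 0.001]
force: [0.0, 0.6, -1.7]
opening: 26.5
grip_force: 39.8
```

```bash
python3 - <<'E'
from h import *
t=T();c=grab('wrist');np.savez('w3.npz',**c);cv2.imwrite('pics/w3.png',c['pixels']);go(fx([-54,0,130]),-14)
E
```

```text
yaw -14 shift [-1.7 -1.3  3.1] turn [ 0.  -0.   0.1] j6~ 0.34
yaw 166 shift [-1.7 -1.3  3.1] turn [   0.     0.  -179.9] j6~ -2.81
```

View pics/w3.png

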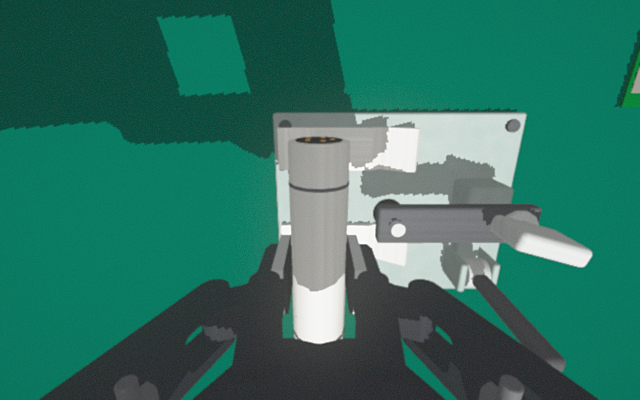

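Lever upright (from (470,265) to (560,365)). The tube is held along fixture y, its ends at rows ~140 and ~338. I'll check that the grip is centred lengthwise.

```bash
python3 - <<'E'
from h import *
c=dict(np.load('w3.npz'));K=c['camera_matrix'];M=c['T_tool_cam']
def tx(u,v,z):
    r=M[:3,:3]@np.array([(u-K[0,2])/K[0,0],(v-K[1,2])/K[1,1],1]);return (M[:3,3]+r*(z-M[2,3])/r[2]).round(1)
print('top face',tx(319,141,10),'rim',tx(319,147,-4),'bottom rim',tx(318,341,-4),'ring',tx(319,189,-4))
col=c['pixels'][:,319].astype(int).sum(1)/3;print(col[128:152].astype(int),col[325:348].astype(int))
w=cloud(c);Ti=np.linalg.inv(T())
q=(w.reshape(-1,3)@Ti[:3,:3].T+Ti[:3,3]).reshape(w.shape)
for v in(143,146,150,200,250,300,330,337,340):print(v,q[v,319].round(1))
a=np.radians(YAW)
n=(w[...,2]>70)&(np.indices(w.shape[:2])[1]>490)&(np.indices(w.shape[:2])[1]<600)&(np.indices(w.shape[:2])[0]<275)&(np.indices(w.shape[:2])[0]>200)
print('nut top',np.nanpercentile(w[n][:,2],[50,90,98]))
arm=w[225:232,410:480,2];print('arm',np.nanmedian(arm),'plate',np.nanmedian(w[120:126,350:450,2]))
E
```

```text
top face [61.   1.6 10. ] rim [60.6  1.6 -4. ] bottom rim [-34.2   1.2  -4. ] ring [43.6  1.6 -4. ]
[165 168 168 162 166 165 165 164 133  76  53  55  61  57  55  95 147 167
 167 164 164 165 164 163] [245 245 245 245 245 245 245 245 245 245 245 245 245 245 245 245 247 252
 200  92  56  60  63]
143 [61.3  1.6  2.5]
146 [60.3  1.6  0.5]
150 [58.7  1.6  0.4]
200 [37.5  1.7 -0.1]
250 [13.4  1.7  0.1]
300 [-13.1   1.7  -0.4]
330 [-31.3   1.8   0. ]
337 [-35.6   1.8  -0. ]
340 [-37.5   1.8  -0. ]
nut top [100.95293625 107.72023441 108.32013887]
arm 73.5738565309943 plate 11.332128805411429
```

Call:
move_arm([
  [25, -2.4, -2, 30, 0, 0, 0],
  [25, -2.4, -2, 60, 0, 0, 0],
  [25, -2.4, -2, 75, 0, 0, 0],
  [25, -2.4, -2, 80, 0, 0, 0],
  [25, -2.4, -2, 84, 0, 0, 0],
  [25, -2.4, -2, 86, 0, 0, 0],
  [25, -2.4, -2, 87, 0, 0, 0],
  [25, -2.4, -2, 87, 0, 0, 0],
])

```text
clock: 12.18
ee_pos: [501.0, 46.1, 49.9]
tool_rot: [-2.472, -1.934, 0.005]
force: [-19.4, 0.1, 26.0]
opening: 26.3
grip_force: 49.4
```

Call:
move_arm([
  [25, 0, 0, 1, 0, 0, 0],
  [25, 0, 0, 1, 0, 0, 0],
  [25, 0, 0, 1, 0, 0, 0],
])

```text
clock: 12.55
ee_pos: [501.0, 46.1, 48.9]
tool_rot: [-2.472, -1.934, 0.005]
force: [-18.2, 1.3, 25.9]
opening: 26.5
grip_force: 49.3
```

```bash
python3 - <<'E'
from h import *
c=grab('scene');p=c['pixels'][150:270,270:430];cv2.imwrite('pics/s1.png',cv2.resize(p,(800,600),interpolation=cv2.INTER_CUBIC))
E
```

Call:
move_arm([
  [25, 0, 0, -5, 0, 0, 0],
  [25, 0, 0, -15, 0, 0, 0],
  [25, 0, 0, -20, 0, 0, 0],
  [25, 0, 0, -20, 0, 0, 0],
])

```text
clock: 13.1
ee_pos: [502.8, 45.8, 65.7]
tool_rot: [2.474, 1.934, 0.002]
force: [-0.1, -0.3, -1.5]
opening: 26.2
grip_force: 47.3
```

View pics/s1.png

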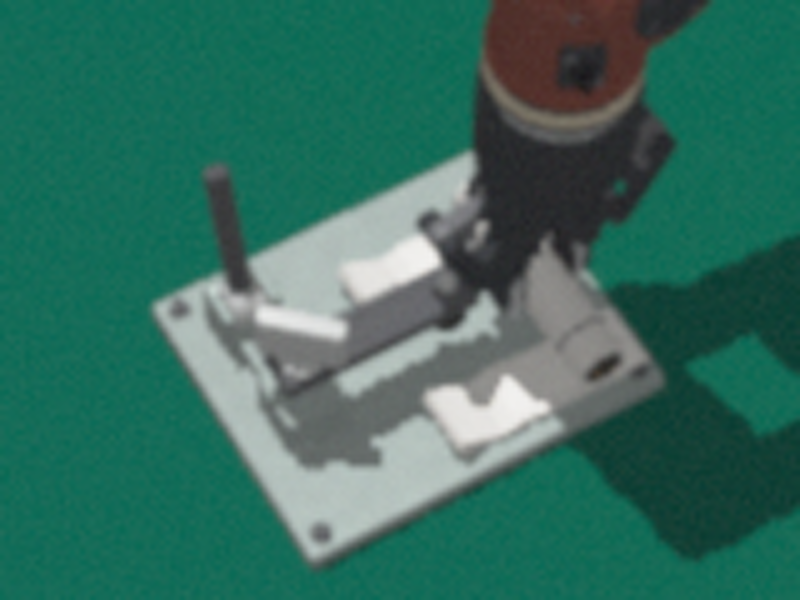

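The scene view shows the finger knuckle over the near end of the clamp arm at (470,270), so that is what blocked the descent. The lever stands upright at (225,230). I'll tilt the gripper back 10° and lay the tube slightly nearer on the dip's slope.

Call:
move_arm([
  [25, 0, -12, 0, -5, 0, 0],
  [25, 0, -12, 0, -10, 0, 0],
  [25, 0, -12, 5, -10, 0, 0],
  [25, 0, -12, 10, -10, 0, 0],
  [25, 0, -12, 14, -10, 0, 0],
  [25, 0, -12, 17, -10, 0, 0],
  [25, 0, -12, 18, -10, 0, 0],
  [25, 0, -12, 18, -10, 0, 0],
  [25, 0, -12, 18, -10, 0, 0],
])

```text
clock: 14.22
ee_pos: [490.5, 48.7, 47.1]
tool_rot: [2.363, 1.848, 0.162]
force: [0.6, 1.3, -1.7]
opening: 26.2
grip_force: 47.4
```

Call:
move_arm([
  [25, 0, -0.2, 1, 0, 0, 0],
  [25, 0, -0.4, 2, 0, 0, 0],
  [25, 0, -0.5, 3, 0, 0, 0],
  [25, 0, -0.5, 3, 0, 0, 0],
])

```text
clock: 14.72
ee_pos: [490.2, 48.7, 43.8]
tool_rot: [2.363, 1.848, 0.161]
force: [-0.1, -1.0, -1.1]
opening: 26.0
grip_force: 47.4
```

Call:
move_arm([
  [25, 0, -0.1, 0.7, 0, 0, 0],
  [25, 0, -0.2, 1.3, 0, 0, 0],
  [25, 0, -0.2, 1.3, 0, 0, 0],
])

```text
clock: 15.1
ee_pos: [490.5, 48.7, 43.1]
tool_rot: [2.363, 1.848, 0.162]
force: [-2.6, -0.2, 4.5]
opening: 26.3
grip_force: 48.0
```

Call:
move_arm([
  [34, 0, 0, 0, 0, 0, 0],
  [36, 0, 0, 0, 0, 0, 0],
  [38, 0, 0, 0, 0, 0, 0],
  [38, 0, 0, 0, 0, 0, 0],
  [38, 0, 0, 0, 0, 0, 0],
])

```text
clock: 15.72
ee_pos: [490.4, 48.7, 42.6]
tool_rot: [2.363, 1.848, 0.162]
force: [-0.5, -0.9, -0.4]
opening: 32.7
grip_force: 0.1
```

Call:
move_arm([
  [38, 0, 0.5, -4, 0, 0, 0],
  [38, 0, 1, -8, 0, 0, 0],
  [38, 0, 2, -16, 0, 0, 0],
  [38, 0, 3, -28, 0, 0, 0],
  [38, 0, 4, -50, 0, 0, 0],
  [38, 0, 4, -100, 0, 0, 0],
  [38, 0, 4, -140, 0, 0, 0],
  [38, 0, 4, -140, 0, 0, 0],
  [38, 0, 4, -140, 0, 0, 0],
  [38, 0, 4, -140, 0, 0, 0],
])

```text
clock: 16.98
ee_pos: [469.3, 53.6, 179.4]
tool_rot: [2.365, 1.849, 0.158]
force: [-0.5, 0.3, -0.5]
opening: 32.3
grip_force: 0.0
```

```bash
python3 - <<'E'
from h import *
c=grab('wrist');np.savez('w4.npz',**c);cv2.imwrite('pics/w4.png',c['pixels']);print(T()[:3,3])
E
```

```text
[469.36613751  53.55807336 179.37201214]
```

View pics/w4.png

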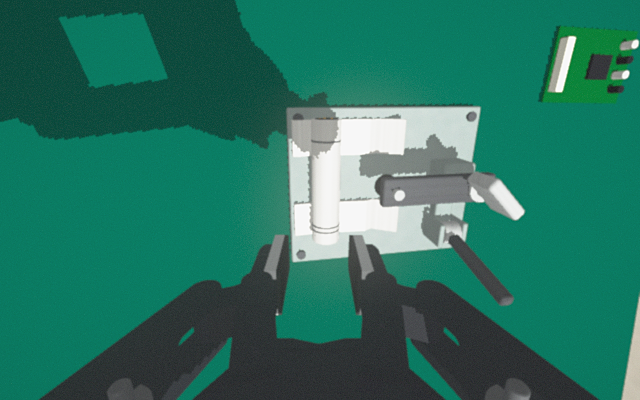

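The tube lies in the dip across both rails, from (325,120) to (324,240), parallel to the vee.

```bash
cat >> h.py <<'E'
def F(w):
    a=np.radians(YAW);c,s=np.cos(a),np.sin(a);d=w-ORG
    return np.stack([c*d[...,0]+s*d[...,1],-s*d[...,0]+c*d[...,1],d[...,2]],-1)
E
python3 - <<'E'
from h import *
c=dict(np.load('w4.npz'));f=F(cloud(c))
m=(f[...,2]>36)&(f[...,2]<48)&(f[...,0]>-85)&(f[...,0]<-25)&(abs(f[...,1])<80)
P=f[m];print(len(P),'x',np.percentile(P[:,0],[1,50,99]),'y',np.percentile(P[:,1],[.3,99.7]),'z',np.percentile(P[:,2],95))
k=np.polyfit(P[:,1],P[:,0],1);print('skew deg',np.degrees(k[0]))
# rails: y extents at z~17 ; plate y extents by colour
hsv=cv2.cvtColor(c['pixels'],cv2.COLOR_BGR2HSV);pm=(f[...,2]<15)&(hsv[...,1]<90)&(abs(f[...,0])<130)&(abs(f[...,1])<110)
Q=f[pm];print('plate x',np.percentile(Q[:,0],[.5,99.5]),'y',np.percentile(Q[:,1],[.5,99.5]))
r=(f[...,2]>15)&(f[...,2]<22)&(f[...,0]>-85)&(f[...,0]<-72);Q=f[r];print('rail y',np.percentile(Q[:,1],[1,99]),len(Q))
E
```

```text
3050 x [-65.63168146 -55.2123846  -42.4609531 ] y [-58.92784207  60.59588749] z 43.12288868479819
skew deg -0.14495263120502236
plate x [-88.13188684 114.14152765] y [-101.25560353   70.37403311]
rail y [-81.5457452   59.19695838] 813
```

```bash
python3 - <<'E'
from h import *
go(fx([-95,0,110]),76);print(ctrl.observe()['joints'].round(2))
E
```

```text
yaw 76 shift [  1.1 -18.4  67.2] turn [  7.7   7.7 -89.7] j6~ -1.18
yaw 256 shift [  1.1 -18.4  67.2] turn [ 7.7 -7.7 89.8] j6~ 1.96
[-0.01 -0.13  2.13 -0.05  0.97  0.26]
```

Call:
move_arm([
  [70, 1, -18, 20, 1, 1, -10],
  [70, 1, -18, 30, 2, 2, -20],
  [70, 1, -18, 40, 3, 3, -30],
  [70, 1, -18, 50, 4, 4, -40],
  [70, 1, -18, 60, 5, 5, -50],
  [70, 1, -18, 67, 6, 6, -60],
  [70, 1, -18, 67, 6.5, 6.5, -70],
  [70, 1, -18, 67, 7, 7, -80],
  [70, 1, -18, 67, 7.7, 7.7, -89.7],
  [70, 1, -18, 67, 7.7, 7.7, -89.7],
])

```text
clock: 18.27
ee_pos: [464.3, 56.1, 110.9]
tool_rot: [0.386, 3.117, -0.001]
force: [-0.4, -0.9, -0.1]
opening: 59.5
grip_force: 0.0
```

Call:
move_arm([
  [70, 0, 0, 0, 0, 0, 0],
  [70, 0, 0, 0, 0, 0, 0],
  [70, 0, 0, 0, 0, 0, 0],
])

```text
clock: 18.65
ee_pos: [464.8, 56.0, 112.0]
tool_rot: [0.384, 3.115, -0.0]
force: [-0.5, 0.3, 1.0]
opening: 59.9
grip_force: 0.0
```

```bash
python3 - <<'E'
from h import *
go(fx([-95,0,44]),76);print(F(T()[:3,3]))
E
```

```text
yaw 76 shift [ 1.9 -0.2 68. ] turn [ 0.   0.2 -0.1] j6~ -1.21
yaw 256 shift [ 1.9 -0.2 68. ] turn [  0.3  -0.  179.9] j6~ 1.94
[-93.31752075   0.20890579 112.03130363]
```

Call:
move_arm([
  [70, 0, 0, 30, 0, 0, 0],
  [70, 0, 0, 55, 0, 0, 0],
  [70, 0, 0, 66, 0, 0, 0],
  [70, 0, 0, 67, 0, 0, 0],
  [70, 0, 0, 67, 0, 0, 0],
  [70, -5, 0, 67, 0, 0, 0],
  [70, -9, 0, 67, 0, 0, 0],
  [70, -12, 0, 67, 0, 0, 0],
  [70, -15, 0, 67, 0, 0, 0],
])

```text
clock: 19.77
ee_pos: [479.7, 52.3, 45.2]
tool_rot: [0.383, 3.115, -0.0]
force: [-1.4, 1.0, 1.0]
opening: 59.9
grip_force: 0.3
```

Call:
move_arm([
  [70, -4, 0, 0, 0, 0, 0],
  [70, -8, 0, 0, 0, 0, 0],
  [70, -12, 0, 0, 0, 0, 0],
  [70, -16, 0, 0, 0, 0, 0],
  [70, -20, 0, 0, 0, 0, 0],
  [70, -24, 0, 0, 0, 0, 0],
  [70, -28, 0, 0, 0, 0, 0],
  [70, -31, 0, 0, 0, 0, 0],
  [70, -34, 0, 0, 0, 0, 0],
  [70, -36, 0, 0, 0, 0, 0],
])

```text
clock: 21.02
ee_pos: [514.8, 43.6, 45.3]
tool_rot: [0.383, 3.115, -0.001]
force: [-0.9, 0.5, -0.0]
opening: 60.0
grip_force: 0.3
```

Call:
move_arm([
  [70, -2, 0, 0, 0, 0, 0],
  [70, -4, 0, 0, 0, 0, 0],
  [70, -6, 0, 0, 0, 0, 0],
  [70, -8, 0, 0, 0, 0, 0],
  [70, -9, 0, 0, 0, 0, 0],
  [70, -10, 0, 0, 0, 0, 0],
  [70, -11, 0, 0, 0, 0, 0],
  [70, -12, 0, 0, 0, 0, 0],
  [70, -12, 0, 0, 0, 0, 0],
])

```text
clock: 22.15
ee_pos: [526.5, 40.7, 45.3]
tool_rot: [0.383, 3.114, -0.001]
force: [-0.1, 0.5, -0.1]
opening: 59.6
grip_force: 0.0
```

```bash
python3 - <<'E'
from h import *
c=grab('wrist');f=F(cloud(c));print(F(T()[:3,3]))
m=(f[...,2]>38)&(f[...,2]<52)&(f[...,0]>-30)&(f[...,0]<25)&(abs(f[...,1])>24)&(abs(f[...,1])<75)
P=f[m];print(len(P),'x',np.percentile(P[:,0],[1,50,99]),'y',np.percentile(P[:,1],[.3,99.7]),'z',np.percentile(P[:,2],[50,95]))
cv2.imwrite('pics/w5.png',c['pixels'])
E
```

```text
[-29.89267836   0.25163126  45.28972219]
1650 x [-29.50012848  -5.55685822   9.404412  ] y [-33.99922107  34.62101718] z [42.32107652 48.74158804]
```

View pics/w5.png

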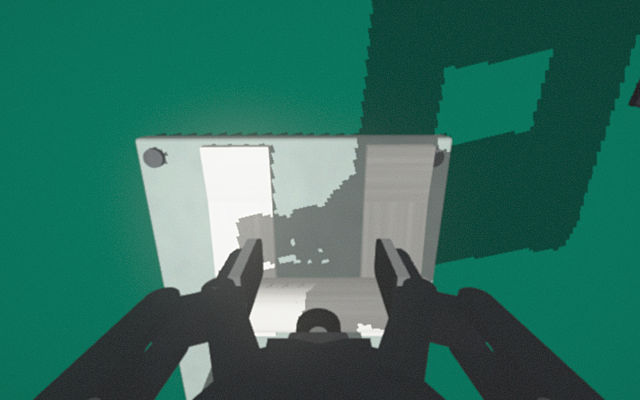

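Both fingers stand behind the tube, which lies at (315,305) past the ridge and under the pad stem at (318,322). The contact force is zero, so it rolled in. I'll back off, rise, and look at the tube and wing nut from above.

```bash
python3 - <<'E'
from h import *
go(fx([60,0,220]),60.4)
E
```

```text
yaw 60.4 shift [ -90.5   -0.2 -174.4] turn [ 0.   0.2 15.6] j6~ -1.02
yaw 240.4 shift [ -90.5   -0.2 -174.4] turn [  -0.3    0.  -164.4] j6~ -4.16
```

Call:
move_arm([
  [70, 8, 0, 0, 0, 0, 0],
  [70, 30, 0, 0, 0, 0, 0],
  [70, 40, 0, -30, 0, 0, 0],
  [70, 40, 0, -90, 0, 0, 0],
  [60, 20, 0, -150, 0, 0, 0],
  [50, -30, 0, -175, 0, 0, 8],
  [50, -90, 0, -175, 0, 0, 15.6],
  [50, -90, 0, -175, 0, 0, 15.6],
  [50, -90, 0, -175, 0, 0, 15.6],
  [50, -90, 0, -175, 0, 0, 15.6],
])

```text
clock: 23.45
ee_pos: [611.4, 19.6, 220.2]
tool_rot: [0.801, 3.036, 0.0]
force: [-0.0, 0.3, 0.2]
opening: 43.1
grip_force: 0.0
```

Call:
move_arm([
  [50, 0, 0, 0, 0, 0, 0],
  [50, 0, 0, 0, 0, 0, 0],
  [50, 0, 0, 0, 0, 0, 0],
])

```text
clock: 23.82
ee_pos: [612.8, 19.2, 220.9]
tool_rot: [0.801, 3.034, 0.0]
force: [0.3, 1.4, -1.2]
opening: 42.4
grip_force: 0.0
```

```bash
python3 - <<'E'
from h import *
c=grab('wrist');np.savez('w6.npz',**c);f=F(cloud(c));cv2.imwrite('pics/w6.png',c['pixels'])
m=(f[...,2]>38)&(f[...,2]<48)&(f[...,0]>-30)&(f[...,0]<25)&(abs(f[...,1])>18)&(abs(f[...,1])<75)
P=f[m];print(len(P),'tube x',np.percentile(P[:,0],[1,50,99]),'y',np.percentile(P[:,1],[.3,99.7]),'z',np.percentile(P[:,2],[50,95]))
k=np.polyfit(P[:,1],P[:,0],1);print('skew',np.degrees(k[0]))
m=(f[...,2]>100)&(f[...,2]<118)&(f[...,0]>45)&(f[...,0]<115)&(abs(f[...,1])<35)
P=f[m];zt=np.percentile(P[:,2],90);P=P[P[:,2]>zt-4];print('nut z',zt,cv2.minAreaRect(P[:,:2].astype(np.float32)))
m=(f[...,2]>60)&(f[...,2]<80)&(f[...,0]>20)&(f[...,0]<50)&(abs(f[...,1])<12);print('arm',np.median(f[m][:,2]))
go(fx([80,0,150]),60.4)
E
```

```text
1841 tube x [-10.7190159   -0.38278526  10.51555172] y [-58.95856178  60.141846  ] z [42.00281094 43.96574553]
skew -0.15901119019773655
nut z 105.44980709382243 ((79.4570541381836, 0.5562934875488281), (12.118556022644043, 43.57597732543945), 46.371116638183594)
arm 70.80920016224638
yaw 60.4 shift [-19.8   5.2  70.9] turn [ 0.1  0.2 -0. ] j6~ -1.03
yaw 240.4 shift [-19.8   5.2  70.9] turn [ 3.0e-01 -1.0e-01  1.8e+02] j6~ 2.11
```

View pics/w6.png

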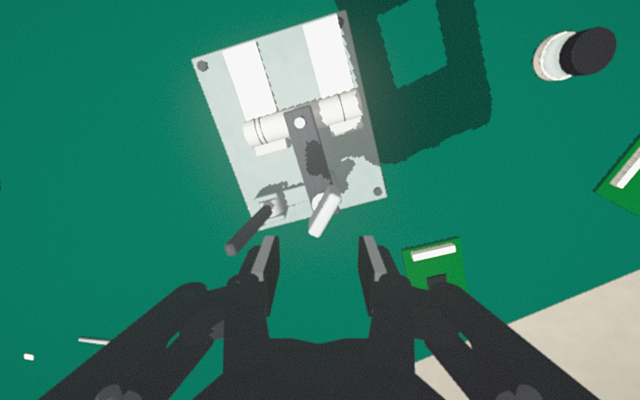

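Tube seated in the vee from (245,130) to (357,108), centred to within about 1 mm. The wing nut at (325,214) now points -43.6° in the fixture; the earlier knuckle contact turned it. I'll check the lever's angle from the same view.

```bash
python3 - <<'E'
from h import *
for n in('w3','w4','w6'):
    c=dict(np.load(n+'.npz'));f=F(cloud(c));hsv=cv2.cvtColor(c['pixels'],cv2.COLOR_BGR2HSV)
    m=(f[...,2]>55)&(f[...,2]<135)&(f[...,0]>60)&(f[...,0]<100)&(f[...,1]<-35)&(f[...,1]>-110)
    P=f[m]
    for a,b in((55,75),(75,95),(95,115),(115,135)):
        q=P[(P[:,2]>a)&(P[:,2]<b)]
        if len(q):print(n,a,len(q),np.median(q,0).round(1))
    m=(f[...,2]>97)&(f[...,2]<118)&(f[...,0]>45)&(f[...,0]<115)&(abs(f[...,1])<35)
    P=f[m];zt=np.percentile(P[:,2],90);P=P[P[:,2]>zt-4];print('nut z',zt,cv2.minAreaRect(P[:,:2].astype(np.float32)))
    ar=(f[...,2]>60)&(f[...,2]<80)&(f[...,0]>20)&(f[...,0]<50)&(abs(f[...,1])<12);print('arm',np.median(f[ar][:,2]))
E
```

```text
w3 55 392 [ 76.1 -56.   65.4]
w3 75 512 [ 76.1 -56.3  85.5]
w3 95 688 [ 76.4 -56.5 105.5]
w3 115 517 [ 78.7 -56.7 122.8]
nut z 107.97028220306548 ((79.42141723632812, 0.3503074645996094), (12.34956169128418, 44.681434631347656), 74.59049987792969)
arm 73.5502947327063
w4 55 242 [ 76.  -63.4  65.4]
w4 75 298 [ 76.  -68.3  85.3]
w4 95 356 [ 76.1 -73.2 105.6]
w4 115 276 [ 77.2 -77.2 121.4]
nut z 105.28488682843022 ((78.8344497680664, 0.4548053741455078), (11.504890441894531, 44.803367614746094), 46.387760162353516)
arm 70.81107640925937
w6 55 150 [ 77.1 -63.   65.6]
w6 75 183 [ 77.2 -67.8  85.5]
w6 95 227 [ 76.9 -72.9 105.5]
w6 115 229 [ 78.5 -77.8 123. ]
nut z 105.42265515957934 ((79.4570541381836, 0.5562934875488281), (12.118556022644043, 43.57597732543945), 46.371116638183594)
arm 70.80920016224638
```

```bash
python3 - <<'E'
from h import *
go(fx([80,-115,125]),76)
E
```

```text
yaw 76 shift [ -50.7 -105.6   95.9] turn [  0.    0.2 -15.6] j6~ -1.49
yaw 256 shift [ -50.7 -105.6   95.9] turn [ 3.000e-01 -1.000e-01  1.644e+02] j6~ 1.66
```

The collision also pushed the lever back about 14° (it now leans to y -78 at z 122). I'll push it fully open again with closed fingers before touching the nut.

Call:
move_arm([
  [0, -25, -50, 0, 0, 0, -8],
  [0, -51, -106, 0, 0, 0, -15.6],
  [0, -51, -106, 0, 0, 0, -15.6],
  [0, -51, -106, 30, 0, 0, -15.6],
  [0, -51, -106, 70, 0, 0, -15.6],
  [0, -51, -106, 96, 0, 0, -15.6],
  [0, -51, -106, 96, 0, 0, -15.6],
  [0, -51, -106, 96, 0, 0, -15.6],
  [0, -51, -106, 96, 0, 0, -15.6],
])

```text
clock: 25.0
ee_pos: [606.8, -98.5, 126.8]
tool_rot: [0.382, 3.111, -0.001]
force: [0.1, 0.0, 0.4]
opening: -0.3
grip_force: 0.0
```

Call:
move_arm([
  [0, 0, 6, 0, 0, 0, 0],
  [0, 0, 12, 0, 0, 0, 0],
  [0, 0, 18, 0, 0, 0, 0],
  [0, 0, 22, 0, 0, 0, 0],
  [0, 0, 25, 0, 0, 0, 0],
  [0, 0, 28, 0, 0, 0, 0],
  [0, 0, 28, 0, 0, 0, 0],
])

```text
clock: 25.88
ee_pos: [612.1, -70.9, 124.5]
tool_rot: [0.383, 3.115, 0.0]
force: [-0.0, 0.4, -0.2]
opening: -0.1
grip_force: 0.2
```

Call:
move_arm([
  [0, 0, 2, 0, 0, 0, 0],
  [0, 0, 3, 0, 0, 0, 0],
  [0, 0, 4, 0, 0, 0, 0],
  [0, 0, 4, 0, 0, 0, 0],
])

```text
clock: 26.38
ee_pos: [613.0, -67.2, 124.6]
tool_rot: [0.383, 3.115, -0.0]
force: [-0.0, -1.2, 0.6]
opening: 0.1
grip_force: 0.6
```

Call:
move_arm([
  [0, 0, 3, 0, 0, 0, 0],
  [0, 0, 6, 0, 0, 0, 0],
  [0, 0, 8, 0, 0, 0, 0],
  [0, 0, 9, 0, 0, 0, 0],
  [0, 0, 9, 0, 0, 0, 0],
])

```text
clock: 27.0
ee_pos: [614.9, -59.8, 124.7]
tool_rot: [0.382, 3.116, -0.005]
force: [-1.6, -5.1, 1.5]
opening: -0.2
grip_force: 2.7
```

Call:
move_arm([
  [0, 0, 1, 0, 0, 0, 0],
  [0, 0, 2, 0, 0, 0, 0],
  [0, 0, 3, 0, 0, 0, 0],
])

```text
clock: 27.38
ee_pos: [615.0, -59.4, 124.8]
tool_rot: [0.381, 3.117, -0.012]
force: [-3.2, -13.7, 2.5]
opening: -0.3
grip_force: 6.8
```

Call:
move_arm([
  [0, 0, -8, 0, 0, 0, 0],
  [0, 0, -15, 0, 0, 0, 0],
  [20, 0, -15, -40, 0, 0, 0],
  [40, 0, -15, -80, 0, 0, 0],
  [40, 0, -15, -80, 0, 0, 0],
  [40, 0, -15, -80, 0, 0, 0],
])

```text
clock: 28.12
ee_pos: [611.6, -69.7, 204.0]
tool_rot: [0.383, 3.116, 0.001]
force: [-0.6, 1.8, -0.7]
opening: 34.0
grip_force: 0.0
```

```bash
python3 - <<'E'
from h import *
go(fx([79.7,0.4,107]),32.4)
E
```

```text
yaw 32.4 shift [ 0.  86.5 97.1] turn [ 0.1  0.1 43.6] j6~ -0.54
yaw 212.4 shift [ 0.  86.5 97.1] turn [-1.000e-01  1.000e-01 -1.364e+02] j6~ -3.68
```

Call:
move_arm([
  [40, 0, 40, 0, 0, 0, 10],
  [40, 0, 86, 0, 0, 0, 20],
  [40, 0, 86.5, 0, 0, 0, 30],
  [40, 0, 86.5, 20, 0, 0, 40],
  [40, 0, 86.5, 40, 0, 0, 43.6],
  [40, 0, 86.5, 40, 0, 0, 43.6],
  [40, 0, 86.5, 40, 0, 0, 43.6],
  [40, 0, 86.5, 40, 0, 0, 43.6],
])

```text
clock: 29.12
ee_pos: [633.7, 13.7, 165.5]
tool_rot: [1.511, 2.749, 0.003]
force: [0.1, -0.4, -0.5]
opening: 34.0
grip_force: 0.0
```

```bash
python3 - <<'E'
from h import *
c=grab('wrist');f=F(cloud(c));cv2.imwrite('pics/w7.png',c['pixels'])
m=(f[...,2]>55)&(f[...,2]<135)&(f[...,0]>60)&(f[...,0]<100)&(f[...,1]<-35)&(f[...,1]>-110);P=f[m]
for a,b in((55,75),(95,115)):
    q=P[(P[:,2]>a)&(P[:,2]<b)]
    if len(q):print('lever',a,len(q),np.median(q,0).round(1))
m=(f[...,2]>97)&(f[...,2]<118)&(f[...,0]>45)&(f[...,0]<115)&(abs(f[...,1])<35)
P=f[m];zt=np.percentile(P[:,2],90);P=P[P[:,2]>zt-4];print('nut z',zt,cv2.minAreaRect(P[:,:2].astype(np.float32)))
ar=(f[...,2]>60)&(f[...,2]<80)&(f[...,0]>20)&(f[...,0]<50)&(abs(f[...,1])<12);print('arm',np.median(f[ar][:,2]))
go(fx([79.7,0.4,107]),32.4)
E
```

```text
lever 55 106 [ 75.4 -54.8  63.5]
lever 95 6 [ 74.2 -59.4 102.1]
nut z 106.29835896445749 ((79.43578338623047, 0.65167236328125), (11.947318077087402, 42.64993667602539), 46.86030960083008)
arm 71.71127562040702
yaw 32.4 shift [ 1.3 -0.7 58.7] turn [0.2 0.2 0. ] j6~ -0.54
yaw 212.4 shift [ 1.3 -0.7 58.7] turn [  -0.3    0.3 -180. ] j6~ -3.68
```

Call:
move_arm([
  [40, 1, -0.5, 20, 0, 0, 0],
  [40, 1, -0.5, 40, 0, 0, 0],
  [40, 1, -0.5, 52, 0, 0, 0],
  [40, 1, -0.5, 57, 0, 0, 0],
  [40, 1, -0.5, 57, 0, 0, 0],
  [40, 1, -0.5, 57, 0, 0, 0],
  [5, 1, -0.5, 57, 0, 0, 0],
  [5, 1, -0.5, 57, 0, 0, 0],
  [5, 1, -0.5, 57, 0, 0, 0],
  [5, 1, -0.5, 57, 0, 0, 0],
], squeeze=40)

```text
clock: 30.42
ee_pos: [632.2, 13.7, 108.5]
tool_rot: [1.512, 2.75, -0.0]
force: [-4.1, -1.5, 4.7]
opening: 11.0
grip_force: 41.9
```

```bash
python3 - <<'E'
from h import *
t=T();print('tool y fixture yaw',np.degrees(np.arctan2(t[1,1],t[0,1]))+14,F(t[:3,3]));s=ctrl.observe();print(s['moment'],s['joints'])
E
```

```text
tool y fixture yaw 46.39621135112386 [ 79.30955174  -0.27494973 108.53003906]
[-0.3862426   0.62004176 -0.04875754] [-8.85627962e-02  3.87747233e-01  1.69587143e+00 -1.61329762e-03
  1.05507123e+00 -6.53187674e-01]
```

Call:
move_arm([
  [5, 0, 0, 0.5, 0, 0, 7],
  [5, 0, 0, 1, 0, 0, 14],
  [5, 0, 0, 1.5, 0, 0, 21],
  [5, 0, 0, 2, 0, 0, 28],
  [5, 0, 0, 2.5, 0, 0, 35],
  [5, 0, 0, 3, 0, 0, 42],
  [5, 0, 0, 3.5, 0, 0, 48],
  [5, 0, 0, 3.5, 0, 0, 50],
  [5, 0, 0, 3.5, 0, 0, 50],
  [5, 0, 0, 3.5, 0, 0, 50],
])

```text
clock: 31.68
ee_pos: [631.5, 13.6, 105.1]
tool_rot: [2.533, 1.854, -0.001]
force: [-6.3, -3.3, 7.7]
opening: 11.2
grip_force: 42.5
```

```bash
python3 - <<'E'
from h import *
t=T();print('tool y fixture yaw',np.degrees(np.arctan2(t[1,1],t[0,1]))+14,F(t[:3,3]));s=ctrl.observe();print(s['moment'],s['force'],s['opening'])
E
```

```text
tool y fixture yaw -3.598106504388337 [ 78.68213651  -0.58072706 105.10231155]
[-0.49211915  0.94715374  0.02055642] [-6.3108766  -3.33781495  7.70412348] 11.177600557784896
```

Call:
move_arm([
  [30, 0, 0, 0, 0, 0, 0],
  [35, 0, 0, 0, 0, 0, 0],
  [35, 0, 0, -10, 0, 0, 0],
  [35, 0, 0, -50, 0, 0, 0],
  [35, 0, 0, -90, 0, 0, -3.6],
  [35, 0, 0, -90, 0, 0, -3.6],
  [35, 0, 0, -90, 0, 0, -3.6],
  [35, 0, 0, -90, 0, 0, -3.6],
])

```text
clock: 32.67
ee_pos: [630.8, 14.5, 192.2]
tool_rot: [2.476, 1.934, -0.001]
force: [0.5, -0.5, -0.4]
opening: 30.1
grip_force: 0.0
```

```bash
python3 - <<'E'
from h import *
c=grab('wrist');f=F(cloud(c));cv2.imwrite('pics/w8.png',c['pixels'])
m=(f[...,2]>55)&(f[...,2]<135)&(f[...,0]>60)&(f[...,0]<100)&(f[...,1]<-35)&(f[...,1]>-110);P=f[m]
for a,b in((55,75),(75,95),(95,115),(115,130)):
    q=P[(P[:,2]>a)&(P[:,2]<b)]
    if len(q):print('lever',a,len(q),np.median(q,0).round(1))
m=(f[...,2]>94)&(f[...,2]<118)&(f[...,0]>45)&(f[...,0]<115)&(abs(f[...,1])<35)
P=f[m];zt=np.percentile(P[:,2],90);P=P[P[:,2]>zt-4];print('nut z',zt,cv2.minAreaRect(P[:,:2].astype(np.float32)))
ar=(f[...,2]>60)&(f[...,2]<80)&(f[...,0]>20)&(f[...,0]<50)&(abs(f[...,1])<12);print('arm',np.median(f[ar][:,2]))
m=(f[...,2]>38)&(f[...,2]<48)&(f[...,0]>-4)&(f[...,0]<4)&(abs(f[...,1])>18)&(abs(f[...,1])<75)
P=f[m];print(len(P),'tube y',np.percentile(P[:,1],[.3,99.7]),'z',np.percentile(P[:,2],[50,95]))
go(fx([80,-58,117]),-14)
E
```

```text
lever 55 118 [ 79.8 -54.4  65.7]
lever 75 159 [ 80.6 -53.9  85.4]
lever 95 193 [ 80.5 -53.2 106. ]
lever 115 281 [ 80.4 -53.9 125.4]
nut z 102.88337930208064 ((80.0119400024414, 0.5446224212646484), (43.75917434692383, 11.986592292785645), 86.4974594116211)
arm 68.26901934011528
688 tube y [-59.42435203  60.27880075] z [42.93839113 44.10468004]
yaw -14 shift [-58.1   2.2  75.2] turn [-0.  0. -0.] j6~ 0.18
yaw 166 shift [-58.1   2.2  75.2] turn [  0.   0. 180.] j6~ 3.32
```

Call:
move_arm([
  [35, -58, 1, 0, 0, 0, 0],
  [35, -58, 1, 0, 0, 0, 0],
  [35, -58, 1, 10, 0, 0, 0],
  [35, -58, 1, 45, 0, 0, 0],
  [35, -58, 1, 70, 0, 0, 0],
  [35, -58, 1, 75, 0, 0, 0],
  [35, -58, 1, 75, 0, 0, 0],
  [5, -58, 1, 75, 0, 0, 0],
  [5, -58, 1, 75, 0, 0, 0],
  [5, -58, 1, 75, 0, 0, 0],
], squeeze=25)

```text
clock: 33.98
ee_pos: [618.0, -41.4, 120.4]
tool_rot: [-2.475, -1.934, -0.001]
force: [-5.1, 2.5, 3.5]
opening: 11.4
grip_force: 26.4
```

```bash
python3 - <<'E'
from h import *
print(F(T()[:3,3]))
E
```

```text
[ 78.88401993 -57.25774991 120.38404732]
```

Call:
move_arm([
  [5, -14, 0, 1, 0, 0, 0],
  [5, -27, 0, 4, 0, 0, 0],
  [5, -39, 0, 9, 0, 0, 0],
  [5, -50.5, 0, 16, 0, 0, 0],
  [5, -60, 0, 25, 0, 0, 0],
  [5, -68, 0, 36, 0, 0, 0],
  [5, -74.5, 0, 47.5, 0, 0, 0],
  [5, -78, 0, 58.5, 0, 0, 0],
  [5, -80, 0, 69, 0, 0, 0],
  [5, -80.5, 0, 78, 0, 0, 0],
])

```text
clock: 35.22
ee_pos: [598.4, -121.2, 42.2]
tool_rot: [2.475, 1.934, -0.003]
force: [-7.5, -1.9, 5.1]
opening: 11.6
grip_force: 30.7
```

Call:
move_arm([
  [5, 0, 0, 2, 0, 0, 0],
  [5, 0, 0, 4, 0, 0, 0],
  [5, 0, 0, 5, 0, 0, 0],
  [5, 0, 0, 5, 0, 0, 0],
])

```text
clock: 35.72
ee_pos: [598.3, -121.1, 37.1]
tool_rot: [2.475, 1.934, -0.003]
force: [-7.5, -2.3, 2.8]
opening: 11.2
grip_force: 30.6
```

Call:
move_arm([
  [40, 0, 0, 0, 0, 0, 0],
  [40, 0, 0, 0, 0, 0, 0],
  [40, 0, 0, -20, 0, 0, 0],
  [40, 0, 0, -80, 0, 0, 0],
  [40, 0, 0, -140, 0, 0, 0],
  [40, 10, 0, -200, 0, 0, 0],
  [40, 10, 0, -200, 0, 0, 0],
  [40, 10, 0, -200, 0, 0, 0],
  [40, 10, 0, -200, 0, 0, 0],
])

```text
clock: 36.85
ee_pos: [600.5, -110.2, 234.2]
tool_rot: [-2.476, -1.934, -0.0]
force: [-0.5, -0.7, -0.6]
opening: 34.2
grip_force: 0.0
```

```bash
python3 - <<'E'
from h import *
c=grab('wrist');f=F(cloud(c));cv2.imwrite('pics/w9.png',c['pixels'])
m=(f[...,2]>25)&(f[...,2]<80)&(f[...,0]>68)&(f[...,0]<92)&(f[...,1]<-85)&(f[...,1]>-160);P=f[m];q=P[abs(P[:,0]-80)<4]
k=np.polyfit(q[:,1],q[:,2],1);print('lever n',len(q),'tilt rad',-np.arctan(k[0]),'x',np.median(P[:,0]),'z',np.median(q[:,2]),'end',P[:,1].min())
m=(f[...,2]>90)&(f[...,2]<118)&(f[...,0]>45)&(f[...,0]<115)&(abs(f[...,1])<35)
P=f[m];zt=np.percentile(P[:,2],90);P=P[P[:,2]>zt-4];print('nut z',zt,cv2.minAreaRect(P[:,:2].astype(np.float32)))
ar=(f[...,2]>55)&(f[...,2]<80)&(f[...,0]>20)&(f[...,0]<50)&(abs(f[...,1])<12);print('arm',np.median(f[ar][:,2]))
m=(f[...,2]>38)&(f[...,2]<48)&(f[...,0]>-15)&(f[...,0]<15)&(abs(f[...,1])>18)&(abs(f[...,1])<75)
P=f[m];print(len(P),'tube x',np.median(P[:,0]),'y',np.percentile(P[:,1],[.3,99.7]),'z',np.percentile(P[:,2],[50,95]))
E
```

```text
lever n 480 tilt rad 0.05535273451708277 x 80.50304804491523 z 43.35021962819681 end -150.67931789116074
nut z 97.88627392925243 ((79.83324432373047, -0.2987041473388672), (43.44530487060547, 11.957823753356934), 86.35433197021484)
arm 63.17389202025112
1453 tube x 1.3558407193291426 y [-59.69866661  37.35160229] z [41.93401386 43.82103869]
```

View pics/w9.png

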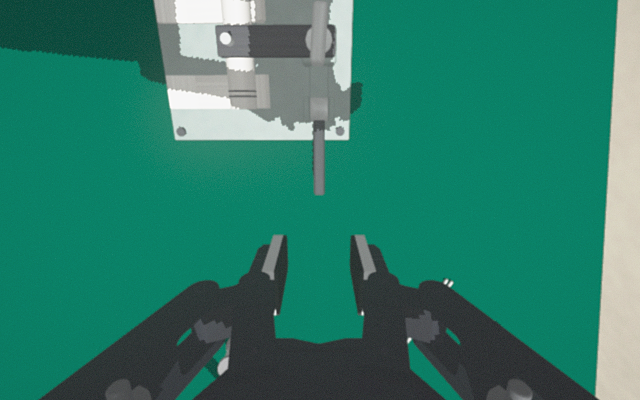

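The lever at (319,130)–(319,194) is nearly closed, but its end stands about 3 mm high (0.05 rad). Arm, nut and tube look right. I'll press the lever down with closed fingertips.

Call:
move_arm([
  [0, -5, 1.5, 50, 0, 0, 0],
  [0, -5, 1.5, 100, 0, 0, 0],
  [0, -5, 1.5, 140, 0, 0, 0],
  [0, -5, 1.5, 158, 0, 0, 0],
  [0, -5, 1.5, 162, 0, 0, 0],
  [0, -5, 1.5, 162, 0, 0, 0],
  [0, -5, 1.5, 162, 0, 0, 0],
])

```text
clock: 37.78
ee_pos: [604.2, -116.4, 76.3]
tool_rot: [2.471, 1.93, 0.007]
force: [0.8, -0.0, 0.2]
opening: -0.0
grip_force: 0.0
```

Call:
move_arm([
  [0, 0, 0, 1, 0, 0, 0],
  [0, 0, 0, 2, 0, 0, 0],
  [0, 0, 0, 3, 0, 0, 0],
  [0, 0, 0, 4, 0, 0, 0],
  [0, 0, 0, 4, 0, 0, 0],
])

```text
clock: 38.4
ee_pos: [602.5, -115.9, 70.1]
tool_rot: [2.474, 1.932, 0.003]
force: [-0.5, -0.0, 0.9]
opening: 0.1
grip_force: 0.3
```

Call:
move_arm([
  [0, 0, 0, 1, 0, 0, 0],
  [0, 0, 0, 2, 0, 0, 0],
  [0, 0, 0, 3, 0, 0, 0],
  [0, 0, 0, 3, 0, 0, 0],
])

```text
clock: 38.9
ee_pos: [602.6, -115.9, 67.0]
tool_rot: [2.474, 1.932, 0.004]
force: [-0.7, -1.2, 0.1]
opening: 0.2
grip_force: 0.3
```

Call:
move_arm([
  [0, 0, 0, 0.5, 0, 0, 0],
  [0, 0, 0, 1, 0, 0, 0],
  [0, 0, 0, 1, 0, 0, 0],
])

```text
clock: 39.28
ee_pos: [602.6, -115.9, 66.1]
tool_rot: [2.474, 1.932, 0.003]
force: [0.1, -0.8, 0.9]
opening: 0.2
grip_force: 0.6
```

Call:
move_arm([
  [0, 0, 0, 0.5, 0, 0, 0],
  [0, 0, 0, 1, 0, 0, 0],
  [0, 0, 0, 1.5, 0, 0, 0],
  [0, 0, 0, 1.5, 0, 0, 0],
])

```text
clock: 39.78
ee_pos: [602.7, -116.0, 65.9]
tool_rot: [2.474, 1.932, 0.003]
force: [-3.0, -0.5, 7.6]
opening: -0.2
grip_force: 3.9
```

Call:
move_arm([
  [0, 0, 0, 0.5, 0, 0, 0],
  [0, 0, 0, 1, 0, 0, 0],
  [0, 0, 0, 1.5, 0, 0, 0],
  [0, 0, 0, 1.5, 0, 0, 0],
])

```text
clock: 40.28
ee_pos: [602.9, -116.0, 65.7]
tool_rot: [2.474, 1.933, 0.003]
force: [-6.2, 0.5, 13.6]
opening: 0.1
grip_force: 6.9
```

Call:
move_arm([
  [0, 0, 0, -5, 0, 0, 0],
  [0, 0, 0, -40, 0, 0, 0],
  [0, 0, 0, -100, 0, 0, 0],
  [0, 60, 0, -160, 0, 0, 0],
  [0, 60, 0, -180, 0, 0, 0],
  [0, 60, 0, -180, 0, 0, 0],
  [0, 60, 0, -180, 0, 0, 0],
])

```text
clock: 41.15
ee_pos: [615.7, -57.5, 241.6]
tool_rot: [2.475, 1.933, 0.001]
force: [-0.7, -0.3, -0.4]
opening: 0.2
grip_force: 0.0
```

```bash
python3 - <<'E'
from h import *
c=grab('wrist');f=F(cloud(c))
m=(f[...,2]>25)&(f[...,2]<80)&(f[...,0]>68)&(f[...,0]<92)&(f[...,1]<-85)&(f[...,1]>-160);P=f[m];q=P[abs(P[:,0]-80)<4]
k=np.polyfit(q[:,1],q[:,2],1);print('lever',len(q),-np.arctan(k[0]),np.median(q[:,2]))
m=(f[...,2]>90)&(f[...,2]<118)&(f[...,0]>45)&(f[...,0]<115)&(abs(f[...,1])<35)
P=f[m];zt=np.percentile(P[:,2],90);P=P[P[:,2]>zt-4];print('nut z',zt,cv2.minAreaRect(P[:,:2].astype(np.float32)))
ar=(f[...,2]>55)&(f[...,2]<80)&(f[...,0]>20)&(f[...,0]<50)&(abs(f[...,1])<12);print('arm',np.median(f[ar][:,2]))
m=(f[...,2]>38)&(f[...,2]<48)&(f[...,0]>-15)&(f[...,0]<15)&(abs(f[...,1])>18)&(abs(f[...,1])<75)
P=f[m];print(len(P),'tube x',np.median(P[:,0]),'y',np.percentile(P[:,1],[.3,99.7]))
c1=dict(np.load('w1.npz'));f1=F(cloud(c1));m=(f1[...,2]>25)&(f1[...,2]<80)&(f1[...,0]>68)&(f1[...,0]<92)&(f1[...,1]<-85)&(f1[...,1]>-160);q=f1[m];k=np.polyfit(q[:,1],q[:,2],1);print('initial lever',-np.arctan(k[0]),np.median(q[:,2]))
E
```

```text
lever 316 -0.002417616253456416 40.3027193775589
nut z 97.68798834963413 ((79.9222640991211, 0.1711406707763672), (43.57384490966797, 11.950617790222168), 86.37310791015625)
arm 62.98272032572464
1705 tube x 1.2448975294149935 y [-59.24180543  59.85359356]
initial lever 0.04639734601971797 42.37402195481337
```

The lever is now level (0.00 rad), the arm has dropped about 5.3 mm since the nut was set, and the tube is centred. Handing in.

```bash
python3 -c "
from rig import job
print(job.sign_off())"
```

```text
the job is handed in; nothing more can be done
None
```

The job is handed in after about 41 s: the tube sits centred in the vee, the nut is screwed down until the pad should just touch, and the lever is fully closed. One slip: while lowering the tube, the gripper bumped the clamp arm (about 32 N), which turned the nut about 28° and the lever back about 14°. The tube was laid and rolled in with the lever like that; I reopened the lever fully before setting the nut.

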